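# Cover the studio pan and slide it away under the riser

## Task

Set the matching wooden lid gently on the white pan (do not drop it) so that it sits level and fully on the rim, then slide the pan by its handle, without lifting or tipping it, through the open front of the low wooden riser until the whole pan and lid are beneath the board and the handle still sticks out at the front. Let go of it, and leave the jar, the brush mug, the bottle and the smaller lid where they are.

Things in the scene. Friction and masses are not known exactly. Their poses are not given: they have to be found in the camera images.
- pan: White round pan, 100 across, 60 tall, wall 4 (mouth 92), with a dark wooden bar handle along its own -x: 16 wide (y), 14 high (38 to 52 above the pan's underside), reaching from the wall to 187 from the pan's axis. About 0.4 kg. Origin: centre of its underside, on the table; z up.
- pan_grip (a point): Point on the centre line of the pan's handle, 165 from the pan's axis (22 from the handle's end) and 45 above the pan's underside; same axes as the pan. Held farther in, a gripper meets the riser's board before the pan is home.
- lid: The pan's lid, the larger of two flat wooden lids: disc 108 across, 5 thick; below it a centring step 84 across, 6 deep, that drops into the pan's mouth; on top a round dark knob 24 across, 30 tall. Origin: centre of the step's underside, z up; disc top at 11, knob from 11 to 41. Seated, its origin is 54 above the pan's, on the same axis. 0.1 kg.
- small_lid: The smaller lid, which belongs to another pot: disc 74 across, step 58 across, otherwise like the lid, same knob. Origin: centre of its underside.
- riser: Low pine bridge, fixed. Board 170 deep (x), 176 wide (y), underside 112, top 126 above the table. Origin: on the table below the board's centre; open front faces its -x, the pan enters along +x. Corner posts 140 apart clear in y; low side rails; back rail's inner face at x = +71, 19 to 41 high; no front rail. Pan and lid are wholly under the board with the pan's axis at x from -31 to +20.
- jar: Closed amber glass jar standing on the riser's board, 60 across, 85 tall. Origin: centre of its underside. To be left alone.
- mug: White ceramic pot, 72 across and 95 tall, with brushes standing in it up to 202. Origin: centre of its underside. To be left alone.
- bottle: Glass bottle with dark cap, 52 across, 100 tall. Origin: centre of its underside. To be left alone.
Not all that is in view belongs to the job. Leave any blue or green look-alike of the pan alone.

How it is judged:
By the outcome, as a careful person would: the job done as asked, in the order asked, and still so for the second after the job is handed in, with the robot touching nothing.
It also fails if it takes over 54 s, if anything falls off the work surface, if the arm or the gripper's body presses on something with over 40 N, if the wrist force passes 120 N, or if a joint passes its speed limit or range.

## Robot

A 7-joint arm with a two-finger parallel gripper is mounted at the origin on the work surface. World frame = base frame: x ahead of the robot, y to its left, z up, the work surface at z = 0. Lengths are in m, angles in degrees, forces in N, time in s.
With the tool pointing down it reaches from about 0.425 to 0.875 m from the base axis. Payload 4.7 kg.
Tool frame: the origin (TCP) lies on the centre line of the jaws, within the pads' length; the fingertips stand 17 mm ahead of it and the grasp point (between the pads) lies 2 mm behind it; z points along the fingers, y is the line along which they close (so a half turn about z gives the same grasp; the last joint's range is limited). The gripper opens to 87 mm and grips with 3 to 60 N. Pads are 19 mm wide; open, the fingers measure 117 mm over their backs; the gripper's body (75 mm by 190 mm) begins 51 mm behind the grasp point.
Start: joints at [65.667, 18.392, -4.016, 83.108, 1.295, 78.541, -3.26], TCP at [0.276, -0.588, 0.24] pointing down, gripper open.
Joint ranges: [-163.93, 163.93], [-17.29, 119.83], [-79.2, 71.16], [3.27, 140.29], [-89.18, 269.18], [5.43, 117.66], [-154.24, 154.24]. Speed limits (degrees/s): [147.25, 147.25, 180, 180, 180, 180, 180].

## Interface

Orientations are given as [roll, pitch, yaw] about the fixed x, y, z axes, in that order (R = Rz(yaw) Ry(pitch) Rx(roll)).
In Python, from cell import env, read_camera gives the robot as it stands.
- The arm moves only by the shell command python3 -m jog 'ROWS' [FORCE]. ROWS is JSON, a list of rows, each a list of 5 numbers: the opening, from 0 (shut) to 1 (fully open), then the shift along the tool's x, y, z each as a share of 0.02 m, from -1 to 1, then the turn about the tool's z as a share of 45 degrees, from -1 to 1. In form: [[gripper, x, y, z, yaw], ...]. A call has 1 to 12 rows; each row shifts and turns the commanded pose from where the row before left it, along the tool's axes as they then stand; what a row does not reach is not made up. A row lasts 1/12 s, in which the tool goes at most 41.7 mm and 7.16 degrees, less where a joint would pass 70% of its speed; a pose out of reach is approached as far as the arm can. A call with a number of a shift or a turn outside -1 to 1 is refused whole. A call with a gripper value outside its range is refused whole. The fingers move at their own pace and stop on an object; FORCE is the grip in N (left out, the last holds). Time passes only in rows, so rows that do not move let the fingers close. It gives the time, the measured TCP pose, the force, the opening and the grip force at its end, in the units of the state.
- env.get_obs(): the state, without advancing time (a new reading comes with each control period).
- read_camera(name): name is "scene" or "side" or "wrist"; returns a dict with "color" (480x640x3 uint8, red, green, blue), "range_z" (480x640 float32, m along the optical axis (not along the pixel's ray), 0 where there is no reading), "mtx" (3x3 intrinsics, pixels), "k1" (the pictures are not rectified: a ray, as slopes to the right and down, at radius r is drawn at 1 + k1 r^2 times it, then the intrinsics apply), "world_from_camera" (4x4, takes a point from camera to world coordinates); the wrist camera has in their place "T_tool_cam" (4x4, takes a point from camera to tool coordinates, whose origin is the TCP and whose axes are the flange's). Camera axes: x right, y down, z forward; pixel columns grow to the right and rows downward; lengths in m; the calibration is good to about 2 mm. A picture is of the moment at which its call begins: read the wrist's pose just before it.
- env.sign_off(): hands the job in; it is judged then, once.
The state is a dict: "time_s": time; "qpos": joint angles; "joint_velocities": joint speeds; "effort": joint torques, N m; "tool_pos": TCP position; "tool_rot": TCP orientation; "force": force on the tool from outside, world axes, zero at the start; "wrist_torque": the same for the moment, N m; "grip_width": finger opening in m; "grasp_force": force on a finger pad.
Only numpy, scipy, OpenCV 4.12 (cv2) and the standard library are available. Lean on these libraries where they do the work, as an engineer would, in place of code of your own. Each camera call takes 0.05 s, during which the arm holds its last target. There are 200 camera calls.

## Working session

There is one attempt and no reset: what is moved stays moved. The work goes in short steps, Python scripts to look and compute and a shell command to move; the robot and the scene stay as the last step left them, time stands still between calls to the robot, and variables do not carry over. Pictures are saved under pics/ and viewed, at most 10 in all, crops included, and the job is handed in when it is done.

```bash
ls; mkdir -p pics; python3 - <<'E'
from cell import env, read_camera
import cv2,pickle
o=env.get_obs(); print(o)
d={}
for n in ("scene","side"):
    c=read_camera(n); d[n]=c; cv2.imwrite(f"pics/{n}0.png",c["color"][:,:,::-1]); print(n,c["mtx"],c["k1"],c["world_from_camera"])
pickle.dump(d,open("c0.pkl","wb"))
E
```

```text
pics
{'time_s': 0.0, 'qpos': array([65.66583619, 18.4396333 , -4.01614066, 83.1766189 ,  1.29496293,
       78.53770233, -3.25850896]), 'joint_velocities': array([-0.03606852,  0.03184788, -0.02803304,  0.03315659, -0.07084338,
        0.01329122, -0.03003974]), 'effort': array([-8.51415225e-04, -4.91293252e+01, -4.04530624e-01, -3.12525594e+01,
       -6.39201910e-02,  4.37994674e-02,  1.76368476e-04]), 'tool_pos': array([ 0.27590372, -0.58796698,  0.23843999]), 'tool_rot': array([-1.79891287e+02,  5.43784420e-03,  2.51460184e+01]), 'force': array([-0.86465476,  0.20516796, -0.08939209]), 'wrist_torque': array([ 0.00702394, -0.02863784,  0.01434962]), 'grasp_force': 0.0, 'grip_width': 0.08693730042544849}
scene [[514.09490755   0.         317.09364304]
 [  0.         514.09490755 235.25338789]
 [  0.           0.           1.        ]] -0.07406214300659349 [[-0.31084119  0.81171983 -0.49445795  1.13343115]
 [ 0.95036862  0.2727277  -0.14973007  0.1057777 ]
 [ 0.01331351 -0.5164596  -0.85620806  1.18240826]
 [ 0.          0.          0.          1.        ]]
side [[566.86206868   0.         331.14028567]
 [  0.         566.86206868 244.96615619]
 [  0.           0.           1.        ]] -0.1361853477792714 [[-0.97115575 -0.13449649  0.1968939   0.22953486]
 [-0.23839683  0.56444646 -0.79029561  1.0250805 ]
 [-0.00484408 -0.81443901 -0.58022896  0.93026214]
 [ 0.          0.          0.          1.        ]]
```

View pics/scene0.png

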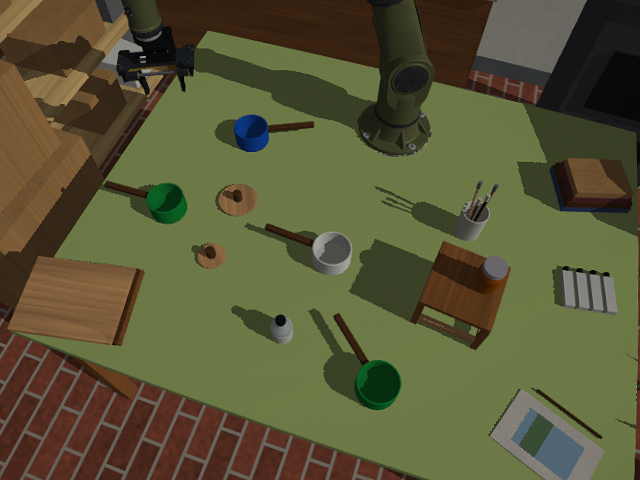

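View pics/side0.png

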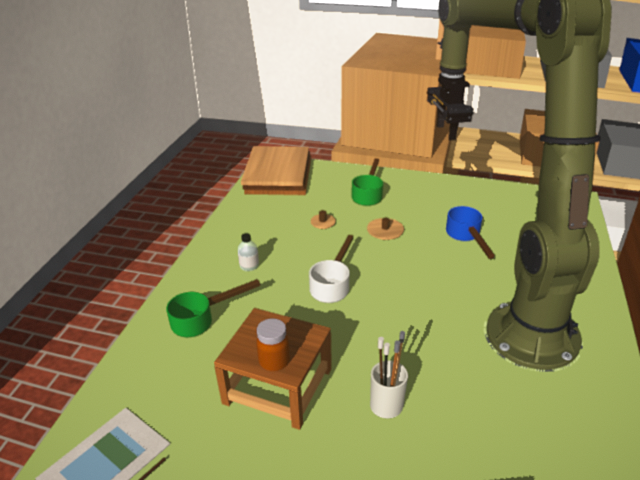

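The scene view shows the pan at (332,253) with its handle end at (267,228). The large lid is at (238,199), the small lid at (211,255) and the bottle at (281,328). The riser board is centred at about (463,285) with the jar at (494,272), and the mug is at (471,220). The riser's front faces left in the image, towards the pan.

```bash
cat > h.py <<'E'
import numpy as np,cv2
def rays(c,uv):
    uv=np.asarray(uv,float).reshape(-1,2);K=c["mtx"]
    d=np.array([c["k1"],0,0,0,0.])
    # inverse of 1+k1 r^2 model
    n=cv2.undistortPoints(uv.reshape(-1,1,2),K,d).reshape(-1,2)
    return np.c_[n,np.ones(len(n))]
def onplane(c,uv,z,T=None):
    T=c["world_from_camera"] if T is None else T
    r=rays(c,uv)@T[:3,:3].T; o=T[:3,3]
    return o+r*((z-o[2])/r[:,2])[:,None]
def cloud(c,T=None):
    T=c["world_from_camera"] if T is None else T
    v,u=np.mgrid[:480,:640]; uv=np.c_[u.ravel(),v.ravel()]
    P=rays(c,uv)*c["range_z"].reshape(-1,1)
    P=P@T[:3,:3].T+T[:3,3]; P[c["range_z"].ravel()==0]=np.nan
    return P.reshape(480,640,3)
def circ(P):
    P=np.asarray(P)[:,:2]; A=np.c_[2*P,np.ones(len(P))]
    s=np.linalg.lstsq(A,(P**2).sum(1),rcond=None)[0]
    r=np.sqrt(s[2]+s[0]**2+s[1]**2); return s[:2],r,np.std(np.hypot(*(P-s[:2]).T)-r)
def hull(m):
    cs=cv2.findContours(m.astype(np.uint8),0,cv2.CHAIN_APPROX_NONE)[0]
    return max(cs,key=cv2.contourArea).reshape(-1,2)
E
python3 - <<'E'
from h import *
import pickle
d=pickle.load(open("c0.pkl","rb"))
R={"scene":{"pan":(300,225,365,280),"handle":(255,215,325,255),"lid":(212,178,264,220),"small":(192,238,230,272),"riser":(405,235,520,350),"bottle":(262,308,300,348),"mug":(445,170,505,245)},
"side":{"pan":(300,255,360,305),"handle":(325,230,360,275),"lid":(360,210,410,245),"small":(305,205,340,232),"riser":(210,300,340,425),"bottle":(232,228,265,275),"mug":(365,330,412,420)}}
for n,c in d.items():
    W=cloud(c); hsv=cv2.cvtColor(c["color"],cv2.COLOR_RGB2HSV); z=W[...,2]
    print(n, "table z", np.nanmedian(z[hsv[...,0]<45]))
    for k,(a,b,e,f) in R[n].items():
        m=np.zeros((480,640),bool); m[b:f,a:e]=1
        h,s,v=[hsv[...,i].astype(int) for i in range(3)]
        if k=="pan":
            q=m&(s<60)&(v>70); H=hull(q); P=onplane(c,H,.06)
            top=m&(z>.054)&(z<.066)&(s<70); t=W[top]; print(k,"rim cloud",circ(t), len(t))
            # outer rim from contour: far points wrt camera = upper part
            cam=c["world_from_camera"][:2,3]; C=circ(t)[0]
            g=[p for p in P if np.dot(p[:2]-C,cam-C)<0]; print("  contour",circ(g))
        elif k=="handle":
            q=m&(h<18)&(s>80)&(z>.03)&(z<.065); t=W[q]
            vx=cv2.fitLine(t[:,:2].astype(np.float32),cv2.DIST_HUBER,0,.01,.01).ravel(); print(k,vx,np.degrees(np.arctan2(vx[1],vx[0])),len(t), t[:,2].max(), t.min(0),t.max(0))
        elif k in("lid","small"):
            q=m&(h<22)&(s>70)&(z<.017)&(z>.004); H=hull(q); print(k,circ(onplane(c,H,.010)), "cloudmean",np.nanmean(W[q],0))
            kn=m&(z>.03)&(z<.06); print("  knob",np.mean(W[kn],0) if kn.any() else None,kn.sum(), W[kn].max(0) if kn.any() else None)
        elif k=="riser":
            q=m&(z>.118)&(z<.134); P=W[q]; r=cv2.minAreaRect((P[:,:2]*1000).astype(np.float32)); print(k,r,P[:,2].mean())
            j=m&(z>.195)&(z<.22); print("jar",cv2.minEnclosingCircle((W[j][:,:2]*1000).astype(np.float32)),j.sum())
        else:
            q=m&(z>.02); P=W[q]; print(k,np.median(P,0),P.min(0),P.max(0))
E
```

```text
scene table z -0.0024656162328682285
pan rim cloud (array([ 0.50832632, -0.04320275]), np.float64(0.0476676998363382), np.float64(0.001585681205468404)) 197
  contour (array([ 0.50872145, -0.04443069]), np.float64(0.049203209002956605), np.float64(0.0008415694734604677))
handle [ 0.08125072  0.9966937   0.49973565 -0.16229172] 85.33953 304 0.05570572314819411 [ 0.48549255 -0.22936561  0.03856241] [ 0.51199249 -0.09779206  0.05570572]
lid (array([ 0.41513654, -0.34494489]), np.float64(0.052550809747455206), np.float64(0.001012436626089661)) cloudmean [ 0.41682408 -0.34465444  0.00896988]
  knob [ 0.41612617 -0.34357285  0.0373965 ] 63 [ 0.42865966 -0.33369965  0.04376896]
small (array([ 0.60222275, -0.34125371]), np.float64(0.035370094557346174), np.float64(0.0008725348927325459)) cloudmean [ 0.60408338 -0.33958672  0.00905542]
  knob [ 0.60319786 -0.34038332  0.03790761] 74 [ 0.61418754 -0.32915379  0.04320905]
riser ((538.1547241210938, 285.93121337890625), (171.656005859375, 179.69155883789062), 82.49942016601562) 0.1246115297596035
jar ((523.283447265625, 325.95208740234375), 27.9
[... 883 characters left out ...]
6 ] 46 [ 0.41948047 -0.33329157  0.04407104]
small (array([ 0.59520723, -0.34246365]), np.float64(0.03218096975205572), np.float64(0.009818867537901123)) cloudmean [ 0.59370474 -0.33602491  0.01230256]
  knob [ 0.59516099 -0.33985393  0.03979136] 50 [ 0.60721144 -0.32606536  0.04745696]
riser ((532.1484375, 283.2712707519531), (175.556640625, 178.8766326904297), 82.9847183227539) 0.1261270113379629
jar ((518.3841552734375, 325.0705261230469), 28.931947708129883) 621
bottle [ 0.73087439 -0.08265366  0.06151511] [ 0.70943033 -0.11537593  0.02005793] [ 0.76228047 -0.06517235  0.1039717 ]
mug [0.30050076 0.2925406  0.0812531 ] [0.26566789 0.24202627 0.02012452] [0.33734831 0.31711129 0.20608025]
```

```bash
python3 -m jog '[[1,0,0,0,-0.135],[1,0,0,0,-0.135],[1,0,0,0,-0.135],[1,0,0,0,-0.135],[1,0,0,0,-0.135],[1,0,0,0,-0.135],[1,0,0,0,-0.135],[1,0,0,0,-0.135],[1,0,0,0,-0.135],[1,0,0,0,-0.135]]' 15
cat >> h.py <<'E'
def need(o,target):
    """tool-axis shift in row units (1=20mm) from measured pose to world target"""
    from scipy.spatial.transform import Rotation as Rn
    R=Rn.from_euler("xyz",o["tool_rot"],degrees=True).as_matrix()
    return (R.T@(np.asarray(target)-o["tool_pos"])/.02).round(2)
E
python3 -c "
from cell import env; from h import *
o=env.get_obs(); print(o['tool_rot'],o['tool_pos'],need(o,[.412,-.36,.24]))"
```

```text
time_s: 0.93
tool_pos: [0.276, -0.5882, 0.2389]
tool_rot: [-180.0, -0.1, 86.2]
force: [-1.0, -0.1, -0.3]
grip_width: 0.0869
grasp_force: 0.0
[-1.79967148e+02 -5.46669567e-02  8.61930528e+01] [ 0.2759772  -0.5881673   0.23892472] [11.83  6.03 -0.05]
```

```bash
python3 -m jog '[[1,0.98,0.5,0,0],[1,0.98,0.5,0,0],[1,0.98,0.5,0,0],[1,0.98,0.5,0,0],[1,0.98,0.5,0,0],[1,0.98,0.5,0,0],[1,0.98,0.5,0,0],[1,0.98,0.5,0,0],[1,0.98,0.5,0,0],[1,0.98,0.5,0,0],[1,0.98,0.5,0,0],[1,0,0,0,0]]'
cat >> h.py <<'E'
def wrist():
    from cell import env, read_camera
    from scipy.spatial.transform import Rotation as Rn
    o=env.get_obs(); c=read_camera("wrist"); T=np.eye(4)
    T[:3,:3]=Rn.from_euler("xyz",o["tool_rot"],degrees=True).as_matrix(); T[:3,3]=o["tool_pos"]
    c["world_from_camera"]=T@c["T_tool_cam"]; return o,c
E
python3 -c "
from h import *
o,c=wrist(); print(o['tool_pos'],o['tool_rot'],c['world_from_camera'].round(3),c['T_tool_cam'].round(3))
cv2.imwrite('pics/w1.png',c['color'][:,:,::-1])
W=cloud(c); hsv=cv2.cvtColor(c['color'],cv2.COLOR_RGB2HSV); z=W[...,2]; print(np.nanpercentile(z,[5,50,95]))
near=np.hypot(W[...,0]-.412,W[...,1]+.345)<.085
q=near&(z>.004)&(z<.017)&(hsv[...,0]<25)&(hsv[...,1]>60); print(circ(onplane(c,hull(q),.0105)))
k=near&(z>.035); H=hull(k); print(circ(onplane(c,H,.041)),cv2.minEnclosingCircle(H.astype(np.float32)),np.median(z[k]))
"
```

```text
time_s: 1.93
tool_pos: [0.4046, -0.3761, 0.2394]
tool_rot: [179.9, -0.1, 86.3]
force: [1.4, 0.8, 0.5]
grip_width: 0.0874
grasp_force: 0.0
[ 0.40457668 -0.37612854  0.2394323 ] [ 1.79939459e+02 -1.48420132e-01  8.63158250e+01] [[ 0.998 -0.062 -0.014  0.408]
 [-0.063 -0.969 -0.239 -0.31 ]
 [ 0.002  0.24  -0.971  0.385]
 [ 0.     0.     0.     1.   ]] [[ 0.001 -0.97  -0.242  0.066]
 [ 1.     0.001  0.001 -0.001]
 [-0.001 -0.242  0.97  -0.145]
 [ 0.     0.     0.     1.   ]]
[-0.00126389  0.00123756  0.33726457]
(array([ 0.41143361, -0.34746651]), np.float64(0.05336400361176988), np.float64(0.0002743530021494477))
(array([ 0.39049718, -0.52817644]), np.float64(0.21515569296865356), np.float64(0.07900474866641072)) ((319.5, 368.5), 338.0688781738281) 0.3216125614893115
```

View pics/w1.png

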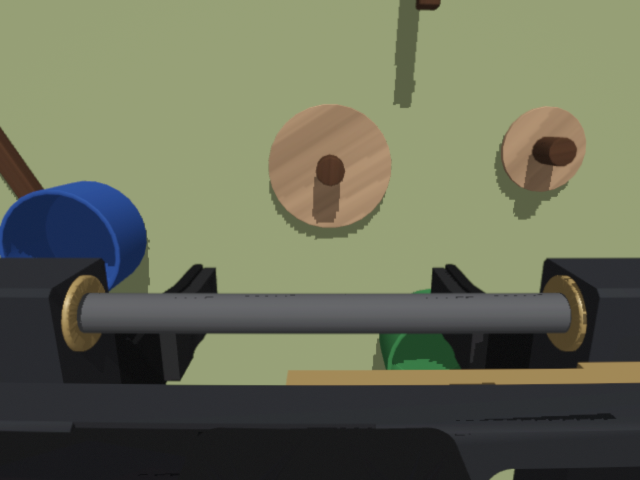

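The wrist view shows the large lid at (330,166) with its knob at (330,170), well placed for a grasp. The small lid is at (545,150) and the blue pan is on the left.

```bash
python3 -c "
from h import *
o,c=wrist(); W=cloud(c); hsv=cv2.cvtColor(c['color'],cv2.COLOR_RGB2HSV); z=W[...,2]
near=np.hypot(W[...,0]-.412,W[...,1]+.345)<.085
k=near&(z>.037)&(z<.06); H=hull(k); p=circ(onplane(c,H,.041)); print(p,np.median(z[k]))
q=near&(z>.004)&(z<.017)&(hsv[...,0]<25)&(hsv[...,1]>60); d=circ(onplane(c,hull(q),.0105));print(d, o['tool_pos'])
t=(p[0]+d[0])/2; print(need(o,[*t,.032]))
"
```

```text
(array([ 0.41139571, -0.34738389]), np.float64(0.011347639755781984), np.float64(0.0002508809096421714)) 0.040703957472599306
(array([ 0.41144546, -0.34747806]), np.float64(0.05336134643106796), np.float64(0.000287385251877044)) [ 0.40296053 -0.37868595  0.23945022]
[ 1.58  0.32 10.37]
```

```bash
python3 -m jog '[[1,0.4,0.1,0.9,0],[1,0.4,0.1,1,0],[1,0.4,0.1,1,0],[1,0.4,0.1,1,0],[1,0,0,1,0],[1,0,0,1,0],[1,0,0,0.8,0],[1,0,0,0.5,0],[1,0,0,0,0],[1,0,0,0,0],[1,0,0,0,0]]'
python3 -c "
from cell import env; from h import *
o=env.get_obs(); print(o['tool_rot'],o['tool_pos'],need(o,[.4114,-.3474,.032]))"
```

```text
time_s: 2.95
tool_pos: [0.4119, -0.3509, 0.0965]
tool_rot: [179.9, 0.1, 85.8]
force: [0.8, 0.3, 0.2]
grip_width: 0.0871
grasp_force: 0.0
[1.79928337e+02 6.64788518e-02 8.58429309e+01] [ 0.41191331 -0.35093554  0.09654965] [ 0.18 -0.04  3.23]
```

```bash
python3 -m jog '[[1,0.18,-0.04,0.8,0],[1,0,0,0.8,0],[1,0,0,0.8,0],[1,0,0,0.5,0],[1,0,0,0.3,0],[1,0,0,0,0],[1,0,0,0,0],[1,0,0,0,0]]'
python3 -c "
from cell import env; from h import *
o=env.get_obs(); print(o['tool_rot'],o['tool_pos'],need(o,[.4114,-.3474,.032]),o['force'])"
```

```text
time_s: 3.62
tool_pos: [0.4118, -0.3469, 0.0326]
tool_rot: [179.9, 0.1, 85.9]
force: [1.0, 0.2, -0.2]
grip_width: 0.087
grasp_force: 0.0
[1.79915391e+02 7.15757494e-02 8.58895826e+01] [ 0.41175053 -0.34689787  0.03263154] [-0.03 -0.02  0.03] [ 0.9951418   0.16855175 -0.24995673]
```

```bash
python3 -m jog '[[0,0,0,0,0],[0,0,0,0,0],[0,0,0,0,0],[0,0,0,0,0],[0,0,0,0,0],[0,0,0,0,0],[0,0,0,0,0],[0,0,0,0,0],[0,0,0,0,0],[0,0,0,0,0]]' 20; python3 -m jog '[[0,0,0,-0.3,0],[0,0,0,-0.7,0],[0,0,0,-1,0],[0,0,0,-1,0],[0,0,0,-1,0],[0,0,0,-1,0],[0,0,0,-1,0],[0,0,0,-0.6,0],[0,0,0,-0.3,0],[0,0,0,0,0]]'
python3 -c "
from cell import env; from h import *
o=env.get_obs(); print(o['tool_rot'],o['tool_pos'],need(o,[.505,-.095,.17]),o['force'])"
```

```text
time_s: 4.45
tool_pos: [0.411, -0.3463, 0.0315]
tool_rot: [-180.0, 0.0, 85.9]
force: [0.3, 0.1, 0.4]
grip_width: 0.028
grasp_force: 0.0
time_s: 5.28
tool_pos: [0.4116, -0.3467, 0.1709]
tool_rot: [179.9, 0.1, 85.9]
force: [-0.2, 0.1, -0.7]
grip_width: 0.0233
grasp_force: 20.0
[1.79900685e+02 9.41603051e-02 8.58904390e+01] [ 0.41158923 -0.34672203  0.17085126] [12.89  3.76  0.03] [-0.16801299  0.07069963 -0.68548721]
```

```bash
python3 -m jog '[[0,0.6,0.25,-0.3,0],[0,1,0.37,-0.3,0],[0,1,0.37,-0.3,0],[0,1,0.37,-0.3,0],[0,1,0.37,-0.3,0],[0,1,0.37,0,0],[0,1,0.37,0,0],[0,1,0.37,0,0],[0,1,0.37,0,0],[0,1,0.37,0,0],[0,0.6,0.35,0,0],[0,0.4,0,0,0]]';python3 -m jog '[[0,0,0,0,0],[0,0,0,0,0],[0,0,0,0,0]]'
cat > pan.py <<'E'
from h import *
import pickle,sys
o,c=wrist(); W=cloud(c); hsv=cv2.cvtColor(c['color'],cv2.COLOR_RGB2HSV); z=W[...,2]
pickle.dump((o,c),open(sys.argv[1]+'.pkl','wb')); cv2.imwrite(f'pics/{sys.argv[1]}.png',c['color'][:,:,::-1])
h,s,v=[hsv[...,i].astype(int) for i in range(3)]
near=np.hypot(W[...,0]-.505,W[...,1]+.045)<.09
q=near&(z>.048)&(z<.07)&(s<60); p=circ(onplane(c,hull(q),.06)); print('pan',p,q.sum(),np.median(z[q]),o['tool_pos'],o['tool_rot'][2])
E
python3 pan.py w2
```

```text
time_s: 6.28
tool_pos: [0.5053, -0.1369, 0.1985]
tool_rot: [-179.9, -0.1, 86.1]
force: [-0.1, 0.2, -1.1]
grip_width: 0.0234
grasp_force: 20.0
time_s: 6.53
tool_pos: [0.5038, -0.1415, 0.1991]
tool_rot: [-179.9, 0.0, 85.8]
force: [0.1, -0.7, -0.9]
grip_width: 0.0229
grasp_force: 20.0
pan (array([ 0.50522127, -0.04697782]), np.float64(0.048774303673357056), np.float64(0.0012113715976679784)) 3970 0.05910498401964001 [ 0.50384621 -0.14150726  0.19910477] 85.80903424973386
```

View pics/w2.png

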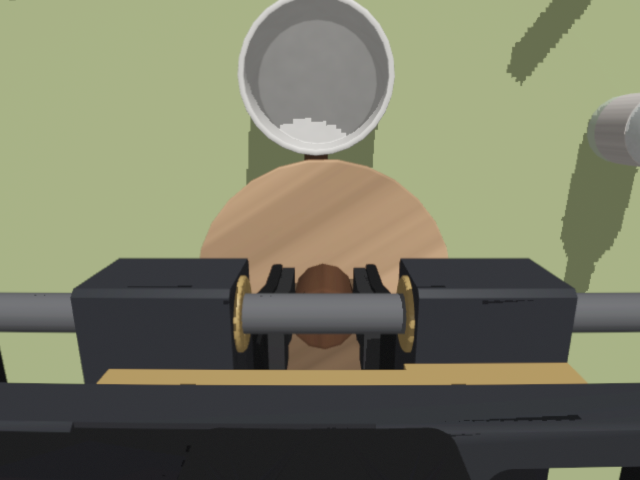

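The lid hangs level by its knob at (325,300), with its disc arc from (200,260) to (445,260). The pan's rim is centred at (316,75).

```bash
python3 - <<'E'
from h import *
import pickle
o,c=pickle.load(open('w2.pkl','rb')); W=cloud(c); z=W[...,2]
hsv=cv2.cvtColor(c['color'],cv2.COLOR_RGB2HSV);h,s,v=[hsv[...,i].astype(int) for i in range(3)]
u=np.arange(640)[None];r=np.arange(480)[:,None]
q=(s<55)&(v>60)&(u>220)&(u<410)&(r<160)
H=hull(q); cen=np.array([316,75]);
for nm,sel in (('all',H[:,1]>2),('lower',(H[:,1]>70)),('upper',(H[:,1]<100)&(H[:,1]>2))):
    P=onplane(c,H[sel]+[0,0],.06); print(nm,circ(P))
l=(h<22)&(s>60)&(r>150)&(r<300)&(u>190)&(u<460)&(z>.15)
print('lid z',np.nanpercentile(z[l],[5,50,95]))
A=W[l]; A=A[A[:,2]<.19]; f=np.linalg.lstsq(np.c_[A[:,:2]-A[:,:2].mean(0),np.ones(len(A))],A[:,2],rcond=None)[0]; print('tilt',f)
H=hull(l); H=H[(H[:,1]<258)]; zt=np.median(A[:,2])
for zz in (zt,o['tool_pos'][2]-.021): print('lid',circ(onplane(c,H,zz)),zz-o['tool_pos'][2])
# handle direction near wall
E
```

```text
all (array([ 0.50521896, -0.04572278]), np.float64(0.04972979521264297), np.float64(0.0001962437035721462))
lower (array([ 0.50520851, -0.04585576]), np.float64(0.04964241286136524), np.float64(0.0001964324221106478))
upper (array([ 0.50522791, -0.04559119]), np.float64(0.04968691340973372), np.float64(0.0001846388688592363))
lid z [0.17460235 0.17569747 0.19607971]
tilt [-0.00136875 -0.03080288  0.17585362]
lid (array([ 0.50338701, -0.14183794]), np.float64(0.05262412236031046), np.float64(0.0009164328155781463)) -0.023460631753301264
lid (array([ 0.50345841, -0.14086514]), np.float64(0.0518550540022542), np.float64(0.000903039727976257)) -0.02099999999999999
```

```bash
python3 -m jog '[[0,0.5,-0.05,0,0],[0,1,-0.07,0,0],[0,1,-0.05,0.5,0],[0,1,-0.05,0.8,0],[0,0.8,-0.05,1,0],[0,0.5,0,1,0],[0,0,0,0.6,0],[0,0,0,0.3,0],[0,0,0,0,0],[0,0,0,0,0],[0,0,0,0,0],[0,0,0,0,0]]'
python3 - <<'E'
from h import *
o,c=wrist(); print(o['tool_pos'],o['tool_rot'],need(o,[.5052,-.0456,.092]))
W=cloud(c); z=W[...,2]-o['tool_pos'][2]; d=np.hypot(W[...,0]-o['tool_pos'][0],W[...,1]-o['tool_pos'][1])
m=(z>-.03)&(z<-.015)&(d<.06)&(d>.02); A=W[m]; B=A-A.mean(0)
print('tilt',np.linalg.lstsq(B[:,:2],B[:,2],rcond=None)[0],np.median(z[m]),m.sum())
E
```

```text
time_s: 7.58
tool_pos: [0.5069, -0.0452, 0.1166]
tool_rot: [179.9, 0.0, 85.8]
force: [0.2, 0.3, -0.5]
grip_width: 0.0235
grasp_force: 20.0
[ 0.50694511 -0.04518533  0.11662999] [1.79887969e+02 2.86085422e-02 8.58091076e+01] [-0.03 -0.09  1.23]
tilt [ 0.00379634 -0.00246284] -0.02347198481404851 20834
```

```bash
python3 -m jog '[[0,0,-0.09,0.4,0],[0,0,0,0.4,0],[0,0,0,0.3,0],[0,0,0,0.1,0],[0,0,0,0,0],[0,0,0,0,0],[0,0,0,0,0]]'; python3 -m jog '[[0,0,0,0.05,0],[0,0,0,0.05,0],[0,0,0,0,0],[0,0,0,0,0]]'
```

```text
time_s: 8.22
tool_pos: [0.5045, -0.0442, 0.0917]
tool_rot: [180.0, -0.0, 85.9]
force: [-0.5, 0.4, 0.0]
grip_width: 0.0236
grasp_force: 20.0
time_s: 8.55
tool_pos: [0.5043, -0.0442, 0.0896]
tool_rot: [180.0, 0.0, 85.9]
force: [-0.4, -0.8, -1.1]
grip_width: 0.0237
grasp_force: 20.0
```

```bash
python3 -m jog '[[0,-0.06,0.05,0,0],[0,0,0,0.05,0],[0,0,0,0.05,0],[0,0,0,0,0],[0,0,0,0,0],[0,0,0,0,0]]'; python3 -m jog '[[0,0,0,0.05,0],[0,0,0,0,0],[0,0,0,0,0]]'
```

```text
time_s: 9.05
tool_pos: [0.5056, -0.0457, 0.0882]
tool_rot: [180.0, 0.0, 85.9]
force: [-1.9, -0.5, 5.7]
grip_width: 0.0235
grasp_force: 20.0
time_s: 9.3
tool_pos: [0.5056, -0.0458, 0.0881]
tool_rot: [180.0, 0.1, 85.9]
force: [-4.4, 0.2, 12.6]
grip_width: 0.0234
grasp_force: 20.0
```

```bash
python3 -m jog '[[0,0,0,-0.05,0],[0,0,0,0,0],[0.6,0,0,0,0],[0.6,0,0,0,0],[0.6,0,0,0,0],[0.6,0,0,0,0],[0.6,0,0,0,0],[0.6,0,0,0,0]]'; python3 -m jog '[[0.6,0,0,-0.3,0],[0.6,0,0,-0.6,0],[0.6,0,0,-1,0],[0.6,0,0,-1,0],[0.6,-0.5,0,-1,0],[0.6,-1,0,-1,0],[0.6,-1,0,0,0],[0.6,-1,0,0,0],[0.6,-0.5,0,0,0],[0.6,0,0,0,0],[0.6,0,0,0,0],[0.6,0,0,0,0]]'
cat > lid.py <<'E'
from h import *
import pickle,sys
n=sys.argv[1]; o,c=wrist(); pickle.dump((o,c),open(n+'.pkl','wb')); cv2.imwrite(f'pics/{n}.png',c['color'][:,:,::-1])
W=cloud(c); z=W[...,2]; print(o['tool_pos'],o['tool_rot'])
hsv=cv2.cvtColor(c['color'],cv2.COLOR_RGB2HSV);h,s,v=[hsv[...,i].astype(int) for i in range(3)]
m=(h<22)&(s>60)&(z>.058)&(z<.072)&(np.arange(480)[:,None]<250); P=onplane(c,hull(m),.065); print('lid',circ(P)); A=W[m]; B=A-A.mean(0)
print('tilt',np.linalg.lstsq(B[:,:2],B[:,2],rcond=None)[0],np.median(A[:,2]))
k=(z>.085)&(z<.11)&(np.arange(480)[:,None]<250); print('knob',circ(onplane(c,hull(k),.095)),np.median(z[k]))
E
python3 lid.py w3
```

```text
time_s: 9.97
tool_pos: [0.5051, -0.0454, 0.0873]
tool_rot: [-180.0, -0.0, 85.9]
force: [0.6, 0.2, -0.5]
grip_width: 0.0504
grasp_force: 0.0
time_s: 10.97
tool_pos: [0.4996, -0.1236, 0.1856]
tool_rot: [-180.0, -0.0, 86.0]
force: [-1.0, 1.0, 0.3]
grip_width: 0.0522
grasp_force: 0.0
[ 0.49963975 -0.12359771  0.18563261] [-1.79995090e+02 -4.57123966e-02  8.59904810e+01]
lid (array([ 0.50499716, -0.04726406]), np.float64(0.053188919931129425), np.float64(0.00021586944698804894))
tilt [ 0.00046664 -0.00017217] 0.06482751697035866
knob (array([ 0.50486291, -0.04723876]), np.float64(0.011458350646791068), np.float64(0.00019845350055983996)) 0.09471705070451458
```

View pics/w3.png

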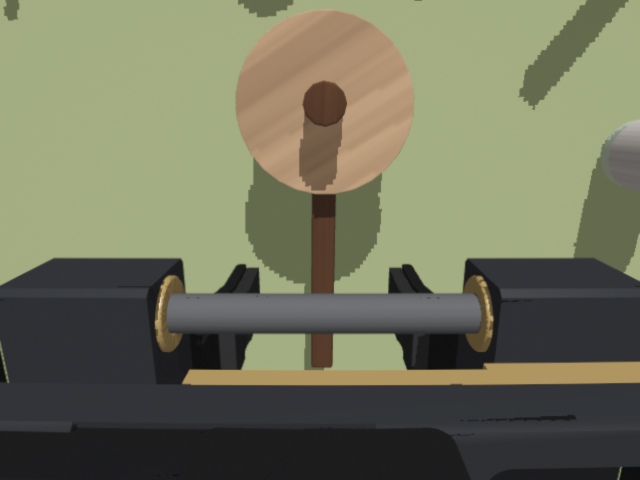

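The lid sits level: its top is at 64.8 mm (65 expected) and it is within 2 mm of the pan's axis. The handle runs down from (324,195) to (321,365).

```bash
python3 - <<'E'
from h import *
import pickle
o,c=pickle.load(open('w3.pkl','rb')); W=cloud(c); z=W[...,2]
hsv=cv2.cvtColor(c['color'],cv2.COLOR_RGB2HSV);h,s,v=[hsv[...,i].astype(int) for i in range(3)]
u=np.arange(640)[None];r=np.arange(480)[:,None]
m=((h<15)|(h>170))&(s>100)&(z>.03)&(z<.06)&(((r>198)&(r<290))|((r>335)&(r<366)))&(u>295)&(u<345)
uv=np.array([[np.mean(np.flatnonzero(m[i])),i] for i in range(480) if m[i].sum()>5])
P=onplane(c,uv,.052); f=cv2.fitLine(P[:,:2].astype(np.float32),cv2.DIST_L2,0,.01,.01).ravel()
d=f[:2]*np.sign(f[1]); yaw=np.degrees(np.arctan2(d[1],d[0])); print(yaw,f[2:],'end',P[-1],np.median(z[m]))
pan=np.array([.5052,-.0457]); n=np.array([-d[1],d[0]]); off=(pan-f[2:])@n; print('pan off line',off)
g=pan-.165*d; g2=g-n*((g-f[2:])@n); print('grip',g,g2, need(o,[*g2,.043]))
E
```

```text
85.27271 [ 0.496136   -0.15717535] end [ 0.489895  -0.2291293  0.052    ] 0.051724202945117675
pan off line 0.00015386543901916086
grip [ 0.49160185 -0.21013871] [ 0.49175519 -0.21015139] [-4.35 -0.09  7.13]
```

```bash
python3 -m jog '[[0.6,-0.5,0,0,0.016],[0.6,-1,0,0.3,0],[0.6,-1,0,0.7,0],[0.6,-1,0,1,0],[0.6,-0.5,0,1,0],[0.6,-0.28,0,1,0],[0.6,0,0,0.7,0],[0.6,0,0,0.4,0],[0.6,0,0,0,0],[0.6,0,0,0,0],[0.6,0,0,0,0],[0.6,0,0,0,0]]'
python3 -c "
from cell import env; from h import *
o=env.get_obs(); print(o['tool_rot'],o['tool_pos'],need(o,[.4918,-.2101,.043]))"
```

```text
time_s: 12.02
tool_pos: [0.4934, -0.2106, 0.0848]
tool_rot: [179.9, 0.1, 85.2]
force: [1.0, 0.8, -0.4]
grip_width: 0.0522
grasp_force: 0.0
[1.79884536e+02 5.55433823e-02 8.52038014e+01] [ 0.49337024 -0.21062714  0.08478829] [ 0.02 -0.08  2.09]
```

```bash
python3 -m jog '[[0.6,0.02,-0.08,0.7,0],[0.6,0,0,0.7,0],[0.6,0,0,0.5,0],[0.6,0,0,0.2,0],[0.6,0,0,0,0],[0.6,0,0,0,0],[0.6,0,0,0,0]]'
python3 -c "
from cell import env; from h import *
o=env.get_obs(); print(o['tool_rot'],o['tool_pos'],need(o,[.4918,-.2101,.043]))"
```

```text
time_s: 12.6
tool_pos: [0.4915, -0.2103, 0.0423]
tool_rot: [179.9, 0.0, 85.2]
force: [-0.1, -0.6, -0.6]
grip_width: 0.0518
grasp_force: 0.0
[1.79926729e+02 3.04395382e-02 8.51733122e+01] [ 0.49152471 -0.21025581  0.04233241] [ 0.01  0.01 -0.03]
```

```bash
python3 -m jog '[[0,0,0,0,0],[0,0,0,0,0],[0,0,0,0,0],[0,0,0,0,0],[0,0,0,0,0],[0,0,0,0,0],[0,0,0,0,0],[0,0,0,0,0],[0,0,0,0,0],[0,0,0,0,0]]' 25; python3 -m jog '[[0,0.1,0,0,0],[0,0.2,0,0,0],[0,0.3,0,0,0],[0,0.4,0,0,0],[0,0.4,0,0,0],[0,0.4,0,0,0],[0,0.4,0,0,0],[0,0.4,0,0,0],[0,0.4,0,0,0],[0,0.3,0,0,0],[0,0.15,0,0,0],[0,0,0,0,0]]'
```

```text
time_s: 13.43
tool_pos: [0.4909, -0.2101, 0.0416]
tool_rot: [180.0, 0.0, 85.2]
force: [-0.1, 0.3, 0.0]
grip_width: 0.0161
grasp_force: 25.0
time_s: 14.43
tool_pos: [0.4968, -0.1396, 0.0415]
tool_rot: [-180.0, -0.1, 85.3]
force: [-0.2, 1.0, 0.3]
grip_width: 0.0156
grasp_force: 25.0
```

```bash
cat > both.py <<'E'
from h import *
from cell import env,read_camera
import sys
o=env.get_obs(); g=o['tool_pos']; a=np.radians(o['tool_rot'][2]); e=g[:2]+.165*np.array([np.cos(a),np.sin(a)]); print('expected pan',e,g[2])
L=[]
for n in ('scene','side'):
    c=read_camera(n); cv2.imwrite(f'pics/{n}{sys.argv[1]}.png',c['color'][:,:,::-1])
    W=cloud(c); z=W[...,2]; hsv=cv2.cvtColor(c['color'],cv2.COLOR_RGB2HSV); d=np.hypot(W[...,0]-e[0],W[...,1]-e[1])
    m=(d<.07)&(z>.055)&(z<.078)&(hsv[...,0]<22)&(hsv[...,1]>60); r=circ(onplane(c,hull(m),.065)); print(n,r,np.median(z[m])); L.append(r[0])
    B=W[m]-W[m].mean(0); print(' tilt',np.linalg.lstsq(B[:,:2],B[:,2],rcond=None)[0])
p=np.mean(L,0); b=np.radians(82.74); d=p-[.5352,.2846]; print('lid',p,'in riser',d@[np.cos(b),np.sin(b)],d@[-np.sin(b),np.cos(b)])
E
python3 both.py 2
```

```text
expected pan [0.51046401 0.02487451] 0.04153634552040822
scene (array([0.51442077, 0.02553262]), np.float64(0.0526386362876612), np.float64(0.0008854689524557369)) 0.06314628396264876
 tilt [0.00100553 0.00137071]
side (array([0.50665348, 0.02404579]), np.float64(0.0538792683728772), np.float64(0.0011894981689297966)) 0.0661302519694924
 tilt [ 0.00223564 -0.00804261]
lid [0.51053712 0.0247892 ] in riser -0.2608445702386095 -0.00836768230407419
```

```bash
python3 -m jog '[[0,0.1,0,0,0],[0,0.2,0,0,0],[0,0.3,0,0,0],[0,0.4,0,0,0],[0,0.4,0,0,0],[0,0.4,0,0,0],[0,0.4,0,0,0],[0,0.4,0,0,0],[0,0.4,0,0,0],[0,0.3,0,0,0],[0,0.15,0,0,0],[0,0,0,0,0]]'; python3 both.py 3
```

```text
time_s: 15.53
tool_pos: [0.5026, -0.0708, 0.0415]
tool_rot: [-180.0, -0.1, 85.3]
force: [0.1, 1.5, 0.6]
grip_width: 0.0155
grasp_force: 25.0
expected pan [0.51623249 0.09359558] 0.041515886783422946
scene (array([0.5204894 , 0.09362722]), np.float64(0.05228299806536256), np.float64(0.0008050231191305307)) 0.06306077985967229
 tilt [ 0.00522351 -0.0015611 ]
side (array([0.5121185, 0.0908679]), np.float64(0.05295299066289179), np.float64(0.002185819998501446)) 0.06619594967078257
 tilt [ 0.00449822 -0.00187893]
lid [0.51630395 0.09224756] in riser -0.19319826704340434 -0.005563425033477606
```

View pics/scene3.png

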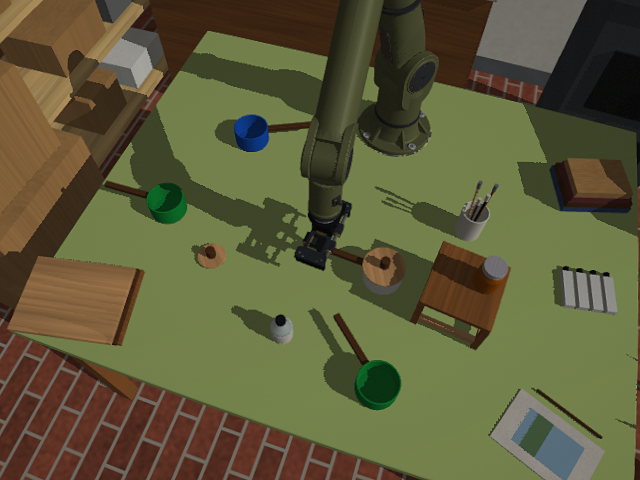

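The lidded pan, at (384,268), lines up with the riser's open front at (425,285). The arm is clear of the mug and bottle, so I'll keep sliding.

```bash
python3 -m jog '[[0,0.1,0,0,0],[0,0.2,0,0,0],[0,0.3,0,0,0],[0,0.4,0,0,0],[0,0.4,0,0,0],[0,0.4,0,0,0],[0,0.4,0,0,0],[0,0.4,0,0,0],[0,0.4,0,0,0],[0,0.4,0,0,0],[0,0.4,0,0,0],[0,0.4,0,0,0]]'; python3 -m jog '[[0,0.4,0,0,0],[0,0.4,0,0,0],[0,0.4,0,0,0],[0,0.4,0,0,0],[0,0.4,0,0,0],[0,0.4,0,0,0],[0,0.4,0,0,0],[0,0.4,0,0,0],[0,0.4,0,0,0],[0,0.4,0,0,0],[0,0.4,0,0,0],[0,0.3,0,0,0]]'
```

```text
time_s: 16.63
tool_pos: [0.5096, 0.0119, 0.0416]
tool_rot: [-180.0, 0.0, 85.2]
force: [-0.4, -3.4, 1.8]
grip_width: 0.0153
grasp_force: 25.0
time_s: 17.63
tool_pos: [0.5174, 0.1061, 0.0415]
tool_rot: [-180.0, -0.0, 85.2]
force: [-1.1, -3.5, 3.1]
grip_width: 0.0156
grasp_force: 25.0
```

```bash
python3 -m jog '[[0,0.3,0,0,0],[0,0.15,0,0,0],[0,0.1,0,0,0],[0,0,0,0,0],[0,0,0,0,0]]'; python3 - <<'E'
from h import *
o,c=wrist(); cv2.imwrite('pics/w4.png',c['color'][:,:,::-1]); a=np.radians(o['tool_rot'][2])
e=o['tool_pos'][:2]+.165*np.array([np.cos(a),np.sin(a)]); b=np.radians(82.74); d=e-[.5352,.2846]
print('pan',e,'in riser',d@[np.cos(b),np.sin(b)],d@[-np.sin(b),np.cos(b)])
from cell import read_camera
s=read_camera('side'); cv2.imwrite('pics/side4.png',s['color'][200:440,180:500,::-1].repeat(2,0).repeat(2,1))
E
```

```text
time_s: 18.05
tool_pos: [0.5183, 0.1166, 0.0415]
tool_rot: [-180.0, -0.1, 85.2]
force: [-0.2, -0.3, 1.2]
grip_width: 0.0153
grasp_force: 25.0
pan [0.53216494 0.28099088] in riser -0.003963729803448445 0.002554638765972119
```

```bash
python3 -m jog '[[0.6,0,0,0,0],[0.6,0,0,0,0],[0.6,0,0,0,0],[0.6,0,0,0,0],[0.6,0,0,0,0],[0.6,0,0,0,0],[0.6,0,0,0,0],[0.6,0,0,0,0]]'; python3 -m jog '[[0.6,0,0,-0.3,0],[0.6,0,0,-0.6,0],[0.6,0,0,-1,0],[0.6,-0.3,0,-1,0],[0.6,-0.7,0,-1,0],[0.6,-1,0,-1,0],[0.6,-1,0,-1,0],[0.6,-1,0,-0.5,0],[0.6,-1,0,0,0],[0.6,-0.5,0,0,0],[0.6,0,0,0,0],[0.6,0,0,0,0]]'
python3 - <<'E'
from h import *
from cell import read_camera
c=read_camera('side'); im=c['color'][215:415,170:420,::-1]; a=cv2.resize(im,None,fx=1.6,fy=1.6)
o,w=wrist(); b=cv2.resize(w['color'][:,:,::-1],(400,300)); 
cv2.imwrite('pics/fin.png',np.hstack([cv2.resize(a,(400,320)),np.vstack([b,np.zeros((20,400,3),np.uint8)])]))
W=cloud(w); z=W[...,2]; hsv=cv2.cvtColor(w['color'],cv2.COLOR_RGB2HSV)
x,y=W[...,0],W[...,1]; m=(abs(x-.52)<.03)&(y>.06)&(y<.2)&(z>.03)&(z<.06); print('handle z',np.percentile(z[m],[5,50,95]),'y',y[m].min(),y[m].max(), 'expect end',.28099-.187*.9965)
E
```

```text
time_s: 18.82
tool_pos: [0.5184, 0.1158, 0.0415]
tool_rot: [180.0, 0.0, 85.2]
force: [-0.4, 0.5, 0.2]
grip_width: 0.051
grasp_force: 0.0
time_s: 19.82
tool_pos: [0.5089, 0.0066, 0.1697]
tool_rot: [-180.0, -0.0, 85.1]
force: [0.3, 1.2, -1.3]
grip_width: 0.0523
grasp_force: 0.0
handle z [0.05015694 0.05164008 0.05286009] y 0.09425704512710348 0.1422287037693965 expect end 0.09464450000000002
```

View pics/fin.png

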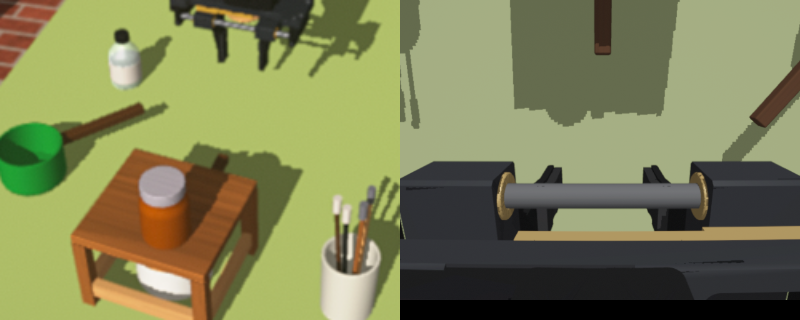

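The side view (left) shows the pan under the board at about (165,278), with the jar, mug and bottle where they were. In the wrist view (right) the handle sticks out at the front, ending at (602,50). Its end is at y = 0.094 as predicted, and its top is at 52 mm, so the pan is flat on the table. The gripper is clear.

```bash
python3 -c "
from cell import env
print(env.sign_off())"
```

```text
the job is handed in; nothing more can be done
None
```

The job is handed in at about 20 s: the lid was set level on the pan, the pan slid under the riser's board with its handle sticking out the front and was let go, and the jar, mug, bottle and smaller lid were not touched.

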